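# Move a tacky tin wing with a spatula

### The arm

A 6-joint arm with a two-finger parallel gripper is mounted at the origin on the work surface. World frame = base frame: x ahead of the robot, y to its left, z up, the work surface at z = 0. Lengths are in m, angles in degrees, forces in N, time in s.
With the tool pointing down it reaches from about 0.325 to 0.925 m from the base axis. Payload 3.1 kg.
Tool frame: the origin (TCP) lies at the very end of the fingers, on their centre line; the grasp point (between the pads) lies 19 mm behind it (manip.hold_point_z is the distance from the TCP to the grasp point, in m); z points along the fingers, y is the line along which they close (so a half turn about z gives the same grasp; the last joint's range is limited). The gripper opens to 85 mm and grips with 20 to 120 N. Pads are 22 mm wide; open, the fingers measure 114 mm over their backs; the gripper's body (76 mm by 85 mm) begins 54 mm behind the grasp point. The pads swing forward as they close: fully open they stand 13 mm farther back than shut.
Start: joints at [64.16, 12.427, 92.441, -0, 75.132, -6.429], TCP at [0.208, 0.589, 0.231] pointing down, gripper open.
Joint ranges: [-157.48, 157.48], [-44.54, 120.13], [17.64, 146.25], [-64.5, 244.5], [7.68, 150.69], [-147.95, 147.95]. Speed limits (degrees/s): [159.86, 159.86, 180, 180, 180, 180].

### API

Orientations are given as a 3x3 rotation matrix whose columns are the frame's x, y, z axes.
In Python, from rig import manip, optics gives the robot as it stands.
- The arm moves only by the shell command python3 -m crank 'ROWS'. ROWS is JSON, a list of rows, each a list of 5 numbers: the opening, from 0 (shut) to 1 (fully open), then the shift along the world's x, y, z scaled (see below), then the turn about the world's z scaled (see below). In form: [[hand, dx, dy, dz, turn], ...]. A call has exactly 5 rows; each row shifts and turns the commanded pose from where the row before left it; what a row does not reach is not made up. The controller multiplies each number of a shift by 2.5 cm and each number of a turn by 0.12 rad. A row lasts 1/12 s, in which the tool goes at most 41.7 mm and 7.16 degrees, less where a joint would pass 70% of its speed; a pose out of reach is approached as far as the arm can. A call with a number of a shift or a turn outside -1 to 1 is refused whole. A call with a gripper value outside its range is refused whole. The fingers move at their own pace and stop on an object; the grip force is fixed at half the most. Time passes only in rows, so rows that do not move let the fingers close, or fill a call up. It gives the time, the measured TCP pose, the force, the opening and the grip force at its end, in the units of the state.
- manip.state(): the state, without advancing time (a new reading comes with each control period).
- optics.get_image(name): name is "scene" or "side" or "wrist"; returns a dict with "pixels" (480x640x3 uint8, red, green, blue), "intrinsics" (3x3 intrinsics, pixels), "pose" (4x4, takes a point from camera to world coordinates); the wrist camera has in their place "T_tool_cam" (4x4, takes a point from camera to tool coordinates, whose origin is the TCP and whose axes are the flange's). Camera axes: x right, y up, looking along -z (the intrinsics and any distortion apply to the point x, -y, -z); pixel columns grow to the right and rows downward; lengths in m; the calibration is good to about 2 mm. The wrist camera is an equidistant fisheye: a pixel r from the principal point sees the ray r / f radians off the axis. A picture is of the moment at which its call begins: read the wrist's pose just before it. There is no depth.
- manip.sign_off(): hands the job in; it is judged then, once.
The state is a dict: "t": time; "joints": joint angles; "qvel": joint speeds; "effort": joint torques, N m; "eef_pos": TCP position; "tcp_rot": TCP orientation; "wrist_force": force on the tool from outside, world axes, zero at the start; "torque": the same for the moment, N m; "width": finger opening in m; "finger_force": force on a finger pad.
Only numpy, scipy, OpenCV 4.12 (cv2) and the standard library are available. Lean on these libraries where they do the work, as an engineer would, in place of code of your own. Each camera call takes 0.05 s, during which the arm holds its last target. There are 200 camera calls.

### The job

The lacquer on the pale blue toy wing is still tacky, so the gripper must not touch it: take the green-handled spatula, slide its blade under the wing between the rails of the wooden drying rack and lift the wing off. Carry it to the chromed curing stand and set it down gently, squarely across both rails, flat between the red end lips and with both tips overhanging. Then draw the blade out and set the spatula down on the bare bench, flat on its blade and foot, leaving everything else where it is.

Things in the scene. Friction and masses are not known exactly. Their poses are not given: they have to be found in the camera images.
- wing: pale blue flat tin wing with red bands and rounded tips, 70 (its x, chord) x 140 (its y, span) x 4 thick, 40 to 85 g, lying loose across the two rails of the drying rack (overhanging each by about 20), between the end lips. Origin: centre of its underside, z up
- spatula: offset spatula, 140 g: steel blade 80 (x) x 50 (y) x 2.5 thick lying flat; a 9 thick neck rises from its rear end to a level green handle 18 wide, 22 high, from x = -75 to -185, axis 45 above the blade's underside; a 46 wide wire foot at x = -178 reaches down to the blade's underside level, so it stands level. Origin: centre of the blade's underside; x towards the blade tip, z up
- spatula_grip (a point): point on the axis of the spatula's handle to grip, 100 behind the blade centre and 45 above the blade's underside (about 25 forward of the handle's middle)
- spatula_tip (a point): middle of the blade's front edge, underside, 40 ahead of the blade centre
- drying_rack: the wing starts here: cork base, wooden rails and lips; base 130 (x) x 120 (y) x 6; two rails along x, 10 wide, centred at y = +-45 (80 clear between), tops 28 above the bench (22 free over the base); at both ends of each rail a lip stands 8 higher, inner faces at x = +-50. Open between the rails. Fixed; its -x end faces roughly to the robot. Origin: centre of underside, z up
- drying_rack_seat (a point): centre of the drying rack, level with the rail tops (28 above the bench)
- curing_stand: the wing goes here: dark steel base, chromed rails, red lips; base 130 (x) x 120 (y) x 6; two rails along x, 10 wide, centred at y = +-45 (80 clear between), tops 28 above the bench (22 free over the base); at both ends of each rail a lip stands 8 higher, inner faces at x = +-50. Open between the rails. Fixed; its -x end faces roughly to the robot. Origin: centre of underside, z up
- curing_stand_seat (a point): centre of the curing stand, level with the rail tops (28 above the bench)
- airplane: bystander, leave alone: wingless pale blue tin toy airplane, 150 long, 75 high, standing on wheels
- duck: bystander, leave alone: yellow celluloid duck, 60 long, 60 high
- brass_vise: bystander, leave alone: brass hand vise lying down, about 140 long, 48 high
- rule_block: bystander, leave alone: steel rule block 120 x 32 x 25
- lacquer_jar: bystander, leave alone: small lacquer jar, 52 diameter, 70 high
There are look-alikes about, which are no part of the job. Leave any black or turquoise look-alike of the spatula alone.

How it is judged:
By the outcome, as a careful person would: the job done as asked, in the order asked, and still so for the second after the job is handed in, with the robot touching nothing.
It also fails if it takes over 67 s, if anything falls off the work surface, if the arm or the gripper's body presses on something with over 40 N, if the wrist force passes 120 N, or if a joint passes its speed limit or range.

## Working session

There is one attempt and no reset: what is moved stays moved. The work goes in short steps, Python scripts to look and compute and a shell command to move; the robot and the scene stay as the last step left them, time stands still between calls to the robot, and variables do not carry over. Pictures are saved under pics/ and viewed, at most 13 in all, crops included, and the job is handed in when it is done.

```bash
mkdir -p pics; ls; cat > h.py <<'E'
import numpy as np, cv2
from rig import manip, optics
def snap(n,f):
    s=manip.state(); d=optics.get_image(n); cv2.imwrite(f'pics/{f}.png',d['pixels'][:,:,::-1])
    if n=='wrist':
        T=np.eye(4);T[:3,:3]=s['tcp_rot'];T[:3,3]=s['eef_pos'];P=T@np.array(d['T_tool_cam'])
    else: P=np.array(d['pose'])
    np.savez(f'pics/{f}.npz',K=d['intrinsics'],P=P,w=(n=='wrist'),px=d['pixels'],dist=np.array(d.get('distortion',0)))
    return d
def ray(f,u,v):
    z=np.load(f'pics/{f}.npz');K=z['K'];P=z['P']
    x=(u-K[0,2])/K[0,0];y=(v-K[1,2])/K[1,1]
    if z['w']:
        r=np.hypot(x,y);k=np.sin(r)/r if r>1e-9 else 1;c=np.array([x*k,-y*k,-np.cos(r)])
    else: c=np.array([x,-y,-1.])
    d=P[:3,:3]@c
    return P[:3,3],d/np.linalg.norm(d)
def onz(f,u,v,z):
    o,d=ray(f,u,v); return o+d*(z-o[2])/d[2]
def tri(*obs):
    A=np.zeros((3,3));b=np.zeros(3);R=[ray(*o) for o in obs]
    for o,d in R:
        M=np.eye(3)-np.outer(d,d);A+=M;b+=M@o
    p=np.linalg.solve(A,b)
    return p,[np.linalg.norm((np.eye(3)-np.outer(d,d))@(p-o)) for o,d in R]
E
python3 - <<'E'
from h import *
for n in ['scene','side','wrist']:
    d=snap(n,n+'0'); print(n,[k for k in d],d['intrinsics'],np.round(d.get('pose',d.get('T_tool_cam')),3))
s=manip.state();print(s,manip.hold_point_z)
E
```

```text
pics
scene ['pixels', 'intrinsics', 'pose'] [[601.61704503   0.         307.1265184 ]
 [  0.         601.61704503 248.82679673]
 [  0.           0.           1.        ]] [[-0.153 -0.745  0.649  1.573]
 [ 0.988 -0.125  0.089  0.157]
 [ 0.015  0.655  0.755  1.327]
 [ 0.     0.     0.     1.   ]]
side ['pixels', 'intrinsics', 'pose'] [[491.99547652   0.         316.36998432]
 [  0.         491.99547652 241.15077681]
 [  0.           0.           1.        ]] [[ 0.772  0.347 -0.532 -0.094]
 [-0.635  0.398 -0.662 -0.746]
 [-0.018  0.849  0.528  0.647]
 [ 0.     0.     0.     1.   ]]
wrist ['pixels', 'intrinsics', 'T_tool_cam'] [[371.64829954   0.         322.00911711]
 [  0.         371.64829954 241.59499313]
 [  0.           0.           1.        ]] [[ 0.     0.959  0.282  0.071]
 [ 1.    -0.001  0.001  0.001]
 [ 0.001  0.282 -0.959 -0.143]
 [ 0.     0.     0.     1.   ]]
{'t': 0.15, 'joints': array([ 6.41581527e+01,  1.24683480e+01,  9.25110862e+01, -6.71314983e-04,
        7.51317437e+01, -6.42960579e+00]), 'qvel': array([-0.07508705, -0.1830723 , -0.09958637, -0.01242601, -0.02767587,
       -0.01803287]), 'effort': array([-1.01009109e-04, -3.97454667e+01, -3.04413664e+01, -1.43941043e-04,
        5.85601229e-03, -5.33171843e-06]), 'eef_pos': array([0.20743451, 0.58888389, 0.23021783]), 'tcp_rot': array([[-9.43152586e-01,  3.32358996e-01, -8.35614310e-04],
       [ 3.32359983e-01,  9.43150982e-01, -1.75131415e-03],
       [ 2.06045446e-04, -1.92948122e-03, -9.99998117e-01]]), 'wrist_force': array([0.06968994, 0.60291006, 0.09805722]), 'torque': array([ 0.04114113,  0.03409281, -0.03676878]), 'finger_force': 0.0, 'width': 0.0855819596409024} 0.0187
```

View pics/scene0.png

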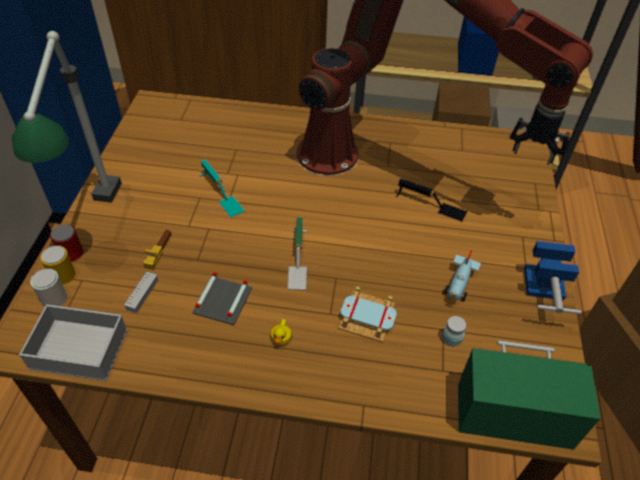

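View pics/side0.png

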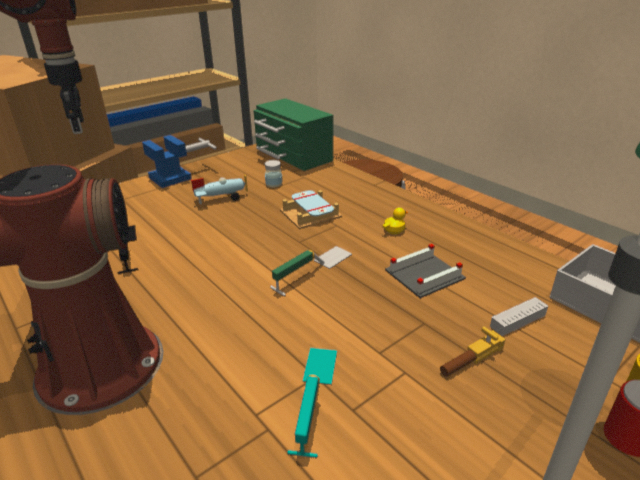

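The scene view shows the green spatula at (298,255) with its blade at (297,278), the wing on the rack at (368,313), and the curing stand at (222,298). The black look-alike is at (430,200) and the turquoise one at (222,190). The side view shows the same: spatula (310,265), wing (313,204), stand (425,270).

```bash
python3 - <<'E'
from h import *
print('handle top back',onz('scene0',300,221,.056),'front',onz('scene0',298,255,.056))
print('blade',onz('scene0',297,278,.0025), 'wing',onz('scene0',368,313,.032),'stand',onz('scene0',222,298,.006))
print('side: blade',onz('side0',333,257,.0025),'wing',onz('side0',313,204,.032),'stand',onz('side0',425,271,.006))
print('jar',onz('scene0',455,340,0),'duck',onz('scene0',281,342,0))
for n,lo,hi,box in [('scene0',(55,60,40),(90,255,160),(280,210,320,275)),('side0',(55,60,40),(90,255,160),(260,240,330,300))]:
    px=np.load(f'pics/{n}.npz')['px'];hs=cv2.cvtColor(px,cv2.COLOR_RGB2HSV);m=cv2.inRange(hs,lo,hi)
    x0,y0,x1,y1=box;ys,xs=np.nonzero(m[y0:y1,x0:x1]);print(n,len(xs),xs.mean()+x0,ys.mean()+y0)
    globals()[n]=(n,xs.mean()+x0,ys.mean()+y0)
print(tri(scene0,side0))
E
```

```text
handle top back [ 0.37773978 -0.02933706  0.056     ] front [ 0.50690534 -0.01395906  0.056     ]
blade [ 0.54572974 -0.01019755  0.0025    ] wing [0.65270449 0.19548257 0.032     ] stand [ 0.64967249 -0.1987175   0.006     ]
side: blade [ 0.53959502 -0.01769587  0.0025    ] wing [0.63875284 0.17816454 0.032     ] stand [ 0.65425734 -0.19865886  0.006     ]
jar [0.67781838 0.42672613 0.        ] duck [ 0.75683067 -0.01688016  0.        ]
scene0 128 298.4453125 230.84375
side0 416 291.62740384615387 264.78125
(array([ 0.40934837, -0.02983502,  0.04624707]), [np.float64(0.001391171970077237), np.float64(0.0013911719700772983)])
```

```bash
python3 -m crank '[[1,0.5,-1,0,0.2],[1,0.5,-1,0,0.2],[1,0.5,-1,0,0.2],[1,0.5,-1,0,0.2],[1,0.5,-1,0,0.2]]' >/dev/null
python3 -m crank '[[1,0.5,-1,0.2,0.2],[1,0.5,-1,0.2,0.2],[1,0.5,-1,0.2,0.2],[1,0.5,-1,0.2,0.2],[1,0.5,-1,0.2,0.2]]' >/dev/null
python3 -m crank '[[1,0.5,-1,0,0.2],[1,0.5,-1,0,0.2],[1,0.5,-1,0,0.2],[1,0.5,-1,0,0.2],[1,0.5,-1,0,0.2]]'
python3 -m crank '[[1,0.5,-1,0,0.2],[1,0.5,-0.5,0,0.2],[1,0.5,0,0,0.2],[1,0,0,0,0.2],[1,0,0,0,0]]'
python3 - <<'E'
from h import *
snap('wrist','w1');print(manip.state()['eef_pos'],manip.state()['tcp_rot'])
E
```

```text
t: 1.4
eef_pos: [0.3953, 0.2131, 0.2561]
tcp_rot: [[-1.0, -0.023, -0.0], [-0.023, 1.0, -0.0], [0.0, -0.0, -1.0]]
wrist_force: [-0.3, -0.2, 1.0]
width: 0.0855
finger_force: 0.0
t: 1.82
eef_pos: [0.4325, 0.1768, 0.2559]
tcp_rot: [[-0.993, -0.117, -0.001], [-0.117, 0.993, -0.0], [0.001, 0.0, -1.0]]
wrist_force: [-0.0, -0.5, -0.3]
width: 0.0856
finger_force: 0.0
[0.43203305 0.17707795 0.25588619] [[-9.93167686e-01 -1.16685611e-01 -1.55454603e-03]
 [-1.16685696e-01  9.93168891e-01 -3.58691093e-05]
 [ 1.54811217e-03  1.45769246e-04 -9.99998791e-01]]
```

View pics/w1.png

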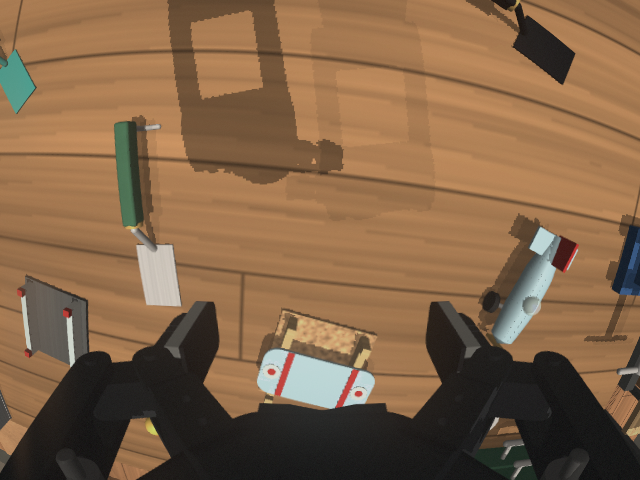

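w1 shows the green handle from (124,122) to (132,226), the blade at (159,275), the wing with its two red bands at (317,378), and the stand at (57,318).

```bash
python3 -m crank '[[1,-0.3,-1,0.4,0],[1,-0.3,-1,0.4,0],[1,-0.3,-1,0.4,0],[1,-0.3,-1,0.4,0],[1,-0.3,-1,0.4,0]]' >/dev/null
python3 -m crank '[[1,-0.2,-0.5,0.2,0],[1,0,0,0,0],[1,0,0,0,0],[1,0,0,0,0],[1,0,0,0,0]]'
python3 - <<'E'
from h import *
snap('wrist','w2')
E
```

```text
t: 2.7
eef_pos: [0.3898, 0.0405, 0.3105]
tcp_rot: [[-0.993, -0.119, -0.001], [-0.119, 0.993, 0.001], [0.001, 0.001, -1.0]]
wrist_force: [-0.7, 0.1, 0.7]
width: 0.0853
finger_force: 0.0
```

View pics/w2.png

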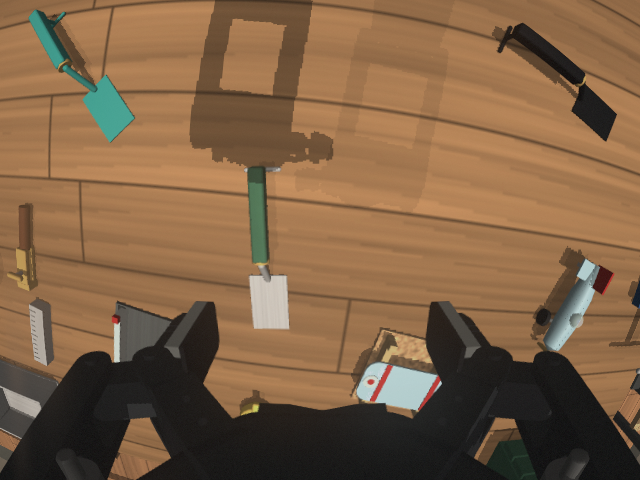

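w2 shows the spatula nearly centred, with its handle from (257,168) to (261,262) and blade at (269,302). The wing is at (400,385).

```bash
cat >> h.py <<'E'
def mask(f,lo,hi,box):
    hs=cv2.cvtColor(np.load(f'pics/{f}.npz')['px'],cv2.COLOR_RGB2HSV);m=cv2.inRange(hs,lo,hi)
    k=np.zeros_like(m);x0,y0,x1,y1=box;k[y0:y1,x0:x1]=m[y0:y1,x0:x1]
    cs,_=cv2.findContours(k,cv2.RETR_EXTERNAL,cv2.CHAIN_APPROX_NONE)
    return max(cs,key=cv2.contourArea)[:,0,:].astype(float)
def rect(f,c,z):
    q=np.array([onz(f,u,v,z)[:2] for u,v in c])*1000
    r=cv2.minAreaRect(q.astype(np.float32)); b=cv2.boxPoints(r)
    e=b[1]-b[0],b[2]-b[1]; L=max(e,key=np.linalg.norm)
    a=np.degrees(np.arctan2(L[1],L[0]));a=(a+90)%180-90
    return np.round(r[0],1),np.round(sorted(r[1]),1),round(float(a),1)
def cen(c):
    M=cv2.moments(c.astype(np.float32)); return M['m10']/M['m00'],M['m01']/M['m00']
E
python3 - <<'E'
from h import *
G=((55,80,30),(95,255,160)); W=((0,0,140),(180,45,255))
for f,hb,bb in [('w1',(105,110,150,235),(134,238,190,312)),('w2',(240,160,275,270),(240,270,300,335)),('scene0',(285,210,310,262),(280,262,315,295)),('side0',(260,245,325,290),(315,242,356,270))]:
    for lab,M,b,z in [('handle',G,hb,.056),('blade',W,bb,.0025)]:
        c=mask(f,*M,b);print(f,lab,np.round(cen(c),1),cv2.contourArea(c.astype(np.float32)),rect(f,c,z))
b=[(f,)+tuple(cen(mask(f,*W,bb))) for f,bb in [('w1',(134,238,190,312)),('w2',(240,270,300,335))]]
print('blade tri',tri(*b))
b=[(f,)+tuple(cen(mask(f,*G,bb))) for f,bb in [('w1',(105,110,150,235)),('w2',(240,160,275,270))]]
print('handle tri',tri(*b))
B=((85,20,120),(110,120,255))
for f,bb in [('w1',(245,335,385,412)),('scene0',(335,285,400,335)),('side0',(290,185,340,220))]:
    px=np.load(f'pics/{f}.npz')['px']
    m=cv2.inRange(cv2.cvtColor(px,cv2.COLOR_RGB2HSV),*B);
    x0,y0,x1,y1=bb;ys,xs=np.nonzero(m[y0:y1,x0:x1]);h=cv2.convexHull(np.c_[xs+x0,ys+y0].astype(np.float32))[:,0]
    print(f,len(xs),cen(h),rect(f,h,.032))
    k=m[y0:y1,x0:x1]; cv2.imwrite(f'pics/m_{f}.png',cv2.resize(np.hstack([cv2.cvtColor(k,cv2.COLOR_GRAY2BGR),px[y0:y1,x0:x1,::-1]]),None,fx=2.8,fy=2.8,interpolation=0))
E
```

```text
w1 handle [124.3 191.7] 506.5 (array([425.1, -27.2]), array([13.8, 83.1]), 7.4)
w1 blade [158.4 274.5] 2046.5 (array([539.7, -12.8]), array([50.2, 88.4]), 7.8)Traceback (most recent call last):
  File "<stdin>", line 5, in <module>
  File "h.py", line 30, in mask
    return max(cs,key=cv2.contourArea)[:,0,:].astype(float)
           ~~~^^^^^^^^^^^^^^^^^^^^^^^^
ValueError: max() iterable argument is empty
```

```bash
cat > m.py <<'E'
from h import *
G=((50,90,20),(100,255,200)); W=((0,0,125),(180,60,255))
def show(f,u,v):
    px=np.load(f'pics/{f}.npz')['px'];print(f,u,v,px[v,u],cv2.cvtColor(px,cv2.COLOR_RGB2HSV)[v,u])
show('w2',258,215);show('w1',128,180);show('w1',120,150);show('w2',269,302);show('w1',317,378);show('scene0',368,313);show('side0',313,204)
def tryit(fn):
    try: return fn()
    except Exception as e: print('ERR',e)
hb={'w1':(105,110,150,235),'w2':(240,160,275,270)};bb={'w1':(134,238,190,312),'w2':(240,270,300,335),'scene0':(280,262,315,295)}
def go(lab,M,B,z):
    o=[]
    for f,b in B.items():
        def k():
            c=mask(f,*M,b);print(f,lab,np.round(cen(c),1),rect(f,c,z));o.append((f,)+cen(c))
        tryit(k)
    tryit(lambda:print(lab,'tri',tri(*o[:2])))
go('handle',G,hb,.056);go('blade',W,bb,.0025)
E
python3 m.py
python3 - <<'E'
from h import *
B=((80,15,110),(115,140,255))
for f,bb in [('w1',(245,335,385,412)),('scene0',(335,285,400,335)),('side0',(290,185,340,220))]:
    px=np.load(f'pics/{f}.npz')['px']
    m=cv2.inRange(cv2.cvtColor(px,cv2.COLOR_RGB2HSV),*B);
    x0,y0,x1,y1=bb;k=np.zeros_like(m);k[y0:y1,x0:x1]=m[y0:y1,x0:x1];k=cv2.morphologyEx(k,cv2.MORPH_OPEN,np.ones((3,3)))
    ys,xs=np.nonzero(k);h=cv2.convexHull(np.c_[xs,ys].astype(np.float32))[:,0]
    print(f,len(xs),cen(h),rect(f,h,.032))
E
```

```text
w2 258 215 [ 85 121  89] [ 63  76 121]
w1 128 180 [ 81 118  88] [ 66  80 118]
w1 120 150 [ 77 114  83] [ 65  83 114]
w2 269 302 [204 196 186] [ 17  23 204]
w1 317 378 [187 213 213] [ 90  31 213]
scene0 368 313 [147 185 187] [ 92  55 187]
side0 313 204 [188 219 219] [ 90  36 219]
ERR max() iterable argument is empty
ERR max() iterable argument is empty
ERR Singular matrix
w1 blade [158.3 274.3] (array([539.9, -12.7]), array([50.9, 88.5]), 7.4)
w2 blade [269.2 301. ] (array([540.4, -12.6]), array([50.4, 87.3]), 6.9)
scene0 blade [296.9 277.7] (array([536.1, -11.9]), array([50.8, 96.7]), 8.9)
blade tri (array([ 0.5424392 , -0.01245685,  0.00100518]), [np.float64(0.00024326069959266865), np.float64(0.00024326069959287807)])
w1 3578 (313.18004632104044, 379.6582219846784) (array([647.8, 194.2]), array([ 70.1, 139.5]), 78.9)
scene0 830 (368.2192545646597, 312.3455560585483) (array([649.7, 195.1]), array([ 69.7, 139.2]), 79.2)
side0 337 (313.23058902275767, 203.82864792503344) (array([642.3, 187.7]), array([ 69.6, 137. ]), 78.0)
```

```bash
sed -i 's/G=((50,90,20)/G=((50,62,20)/' m.py; python3 m.py | grep handle
python3 - <<'E'
from h import *
print('wing tri w1/scene',tri(('w1',313.2,379.7),('scene0',368.2,312.3)),tri(('w1',313.2,379.7),('side0',313.2,203.8)))
print('rack base near edge',onz('w1',281,309,.006),onz('w1',377,334,.006))
for f,b in [('w1',(5,270,95,375)),('scene0',(190,265,255,325)),('side0',(380,240,470,295))]:
    px=np.load(f'pics/{f}.npz')['px'];hs=cv2.cvtColor(px,cv2.COLOR_RGB2HSV)
    m=cv2.inRange(hs,(0,130,70),(8,255,255))|cv2.inRange(hs,(170,130,70),(180,255,255));k=np.zeros_like(m);x0,y0,x1,y1=b;k[y0:y1,x0:x1]=m[y0:y1,x0:x1]
    n,_,st,c=cv2.connectedComponentsWithStats(k)
    for i in range(1,n):
        if st[i,4]>3: print(f,st[i,4],np.round(c[i],1),np.round(onz(f,*c[i],.033),4))
E
python3 -c "
import cv2,numpy as np
a=cv2.imread('pics/w1.png')[260:400,0:140];b=cv2.imread('pics/w1.png')[290:430,240:390]
cv2.imwrite('pics/c1.png',np.hstack([cv2.resize(a,(390,390)),cv2.resize(b,(400,390))]))"
```

```text
w1 handle [124.5 173.4] (array([414.2, -27.3]), array([ 17.6, 107.1]), 7.3)
w2 handle [256.9 215.4] (array([413.6, -28.3]), array([ 16.8, 105.9]), 7.5)
handle tri (array([ 0.41397186, -0.02883904,  0.05280346]), [np.float64(0.00010922559192358465), np.float64(0.00010922559192356603)])
wing tri w1/scene (array([0.64721142, 0.19381879, 0.02736295]), [np.float64(0.002126322752898491), np.float64(0.0021263227528985525)]) (array([0.65039452, 0.1919423 , 0.02319042]), [np.float64(7.24518803481372e-06), np.float64(7.245188034746705e-06)])
rack base near edge [0.56410211 0.14403151 0.006     ] [0.58517534 0.26307764 0.006     ]
w1 54 [ 20.3 291.8] [ 0.5919 -0.2342  0.033 ]
w1 65 [ 66.6 312.2] [ 0.6055 -0.1451  0.033 ]
w1 49 [ 27.6 353. ] [ 0.7006 -0.251   0.033 ]
scene0 14 [214.2 273.4] [ 0.591  -0.2328  0.033 ]
scene0 14 [244.5 281.7] [ 0.6054 -0.1447  0.033 ]
scene0 12 [197.1 304.7] [ 0.7003 -0.2506  0.033 ]
scene0 17 [228.5 313.5] [ 0.7141 -0.1626  0.033 ]
side0 22 [430.8 245.8] [ 0.7107 -0.1651  0.033 ]
side0 21 [393. 260.] [ 0.6021 -0.1482  0.033 ]
side0 23 [459.  264.6] [ 0.6971 -0.2541  0.033 ]
side0 30 [419.6 280.4] [ 0.5882 -0.2363  0.033 ]
```

View pics/c1.png

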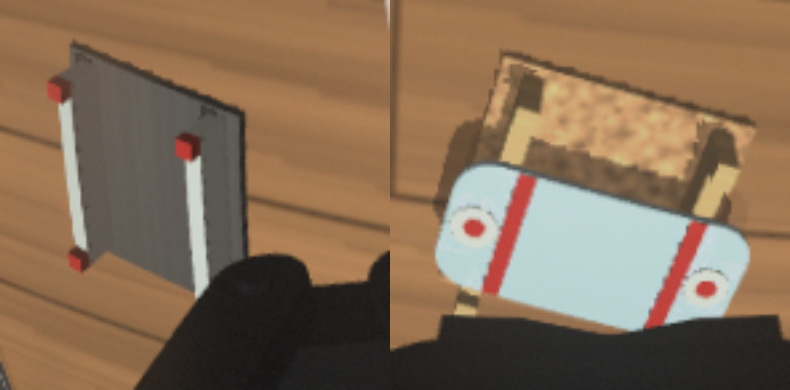

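The crop shows the stand with its red lips (tops in w1 at (20,292), (67,312), (28,353)). The wing's left tip is at about (256,370) and the right tip at about (375,392), lying parallel to the rack within a degree or so. Spatula heading comes out at +7.3° with the grip near (0.444, -0.0245). The wing is at (0.6485, 0.1945) heading -11°, and the stand at (0.652, -0.198) heading -9.3°.

```bash
python3 -m crank '[[1,0.4,-0.5,-0.8,0.07],[1,0.4,-0.5,-1,0],[1,0.4,-0.5,-1,0],[1,0.4,-0.5,-1,0],[1,0.4,-0.5,-1,0]]' >/dev/null
python3 -m crank '[[1,0.18,-0.1,-1,0],[1,0,0,-1,0],[1,0,0,-1,0],[1,0,0,-0.5,0],[1,0,0,0,0]]'
python3 -m crank '[[1,0,0,0,0],[1,0,0,0,0],[1,0,0,0,0],[1,0,0,0,0],[1,0,0,0,0]]'
```

```text
t: 3.58
eef_pos: [0.4412, -0.024, 0.0995]
tcp_rot: [[-0.992, -0.126, -0.009], [-0.126, 0.992, 0.002], [0.009, 0.003, -1.0]]
wrist_force: [0.0, -0.2, 0.4]
width: 0.0851
finger_force: 0.0
t: 4.0
eef_pos: [0.4457, -0.0256, 0.105]
tcp_rot: [[-0.992, -0.125, 0.002], [-0.125, 0.992, -0.001], [-0.002, -0.001, -1.0]]
wrist_force: [0.3, 1.1, 0.5]
width: 0.0852
finger_force: 0.0
```

```bash
python3 -m crank '[[1,-0.05,0.04,-0.8,0],[1,0,0,-0.8,0],[1,0,0,-0.8,0],[1,0,0,-0.5,0],[1,0,0,-0.25,0]]' >/dev/null
python3 -m crank '[[1,0,0,0,0],[1,0,0,0,0],[1,0,0,0,0],[0,0,0,0,0],[0,0,0,0,0]]'
python3 -m crank '[[0,0,0,0,0],[0,0,0,0,0],[0,0,0,0,0],[0,0,0,0,0],[0,0,0,0,0]]'
python3 -m crank '[[0,0,0,0,0],[0,0,0,0,0],[0,0,0,0,0],[0,0,0,0,0],[0,0,0,0,0]]'
```

```text
t: 4.83
eef_pos: [0.4445, -0.0247, 0.0261]
tcp_rot: [[-0.992, -0.125, 0.002], [-0.125, 0.992, -0.0], [-0.002, -0.001, -1.0]]
wrist_force: [-0.9, 0.2, 0.1]
width: 0.064
finger_force: 0.0
t: 5.25
eef_pos: [0.4438, -0.0245, 0.0253]
tcp_rot: [[-0.992, -0.125, 0.001], [-0.125, 0.992, -0.0], [-0.001, -0.0, -1.0]]
wrist_force: [-0.7, -0.0, 0.8]
width: 0.0167
finger_force: 60.7
t: 5.67
eef_pos: [0.4439, -0.0246, 0.0253]
tcp_rot: [[-0.992, -0.125, 0.001], [-0.125, 0.992, -0.0], [-0.001, -0.0, -1.0]]
wrist_force: [1.0, 0.2, 1.4]
width: 0.0171
finger_force: 60.9
```

```bash
python3 -m crank '[[0,0,0,0.2,0],[0,0,0,0.4,0],[0,0,0,0.7,0],[0,0,0.2,0.7,0],[0,-0.06,0.4,0.4,-0.1]]' 
python3 -m crank '[[0,-0.1,0.7,0,-0.2],[0,-0.1,0.8,0,-0.2],[0,-0.1,0.9,0,-0.2],[0,-0.1,0.9,0,-0.2],[0,-0.1,0.9,0,-0.25]]' >/dev/null
python3 -m crank '[[0,-0.1,0.9,0,-0.25],[0,-0.1,0.9,0,-0.25],[0,-0.1,0.9,0,-0.25],[0,-0.1,0.9,0,-0.25],[0,-0.1,0.8,0,-0.2]]' >/dev/null
python3 -m crank '[[0,0,0.7,0,-0.2],[0,0,0.46,0,-0.1],[0,0,0.2,0,0],[0,0,0,0,0],[0,0,0,0,0]]' >/dev/null
python3 -m crank '[[0,0,0,0,0],[0,0,0,0,0],[0,0,0,0,0],[0,0,0,0,0],[0,0,0,0,0]]'
python3 - <<'E'
from h import *
snap('wrist','w3');snap('side','s3');snap('scene','sc3')
E
```

```text
t: 6.08
eef_pos: [0.4429, -0.0101, 0.0872]
tcp_rot: [[-0.994, -0.112, 0.002], [-0.112, 0.994, -0.001], [-0.002, -0.001, -1.0]]
wrist_force: [0.2, -0.3, -0.2]
width: 0.0174
finger_force: 60.4
t: 7.75
eef_pos: [0.417, 0.2391, 0.0851]
tcp_rot: [[-0.981, 0.192, -0.0], [0.192, 0.981, -0.0], [0.0, -0.0, -1.0]]
wrist_force: [0.5, 0.3, -0.9]
width: 0.0172
finger_force: 60.4
```

View pics/w3.png

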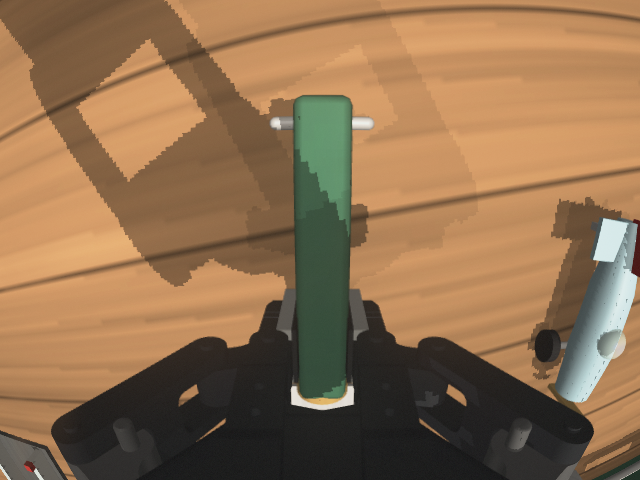

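w3 shows the handle square in the fingers, running from (322,98) to (322,400), with the airplane well clear at right (600,320). Next I'll check the blade's height and position from the two fixed views.

```bash
python3 -c "
import cv2,numpy as np
a=cv2.imread('pics/sc3.png')[230:350,290:410];b=cv2.imread('pics/s3.png')[140:260,210:350]
cv2.imwrite('pics/c3.png',np.hstack([cv2.resize(a,(370,370),interpolation=0),cv2.resize(b,(430,370),interpolation=0)]))"
```

```text
(no output)
```

View pics/c3.png

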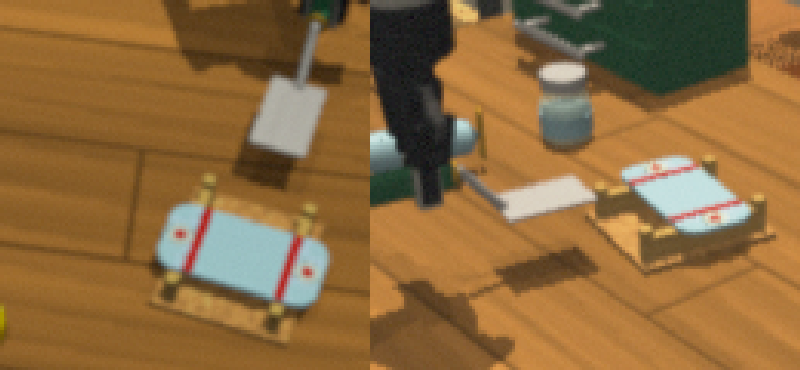

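The left crop (scene) shows the blade at about pixel (383,268), just behind the rack and parallel to it. The right crop (side) shows it level at about (267,204).

```bash
python3 - <<'E'
from h import *
W=((0,0,120),(180,40,255));o=[]
for f,b in [('sc3',(365,252,400,286)),('s3',(250,190,288,214))]:
    c=mask(f,*W,b);q=cv2.boxPoints(cv2.minAreaRect(c.astype(np.float32)));print(f,cen(c),rect(f,c,.0623));o.append((f,)+cen(c))
print(tri(*o))
# wing once more in fixed views
B=((80,15,110),(115,140,255))
for f,bb in [('sc3',(335,285,400,335)),('s3',(290,185,340,220))]:
    m=cv2.inRange(cv2.cvtColor(np.load(f'pics/{f}.npz')['px'],cv2.COLOR_RGB2HSV),*B);x0,y0,x1,y1=bb;k=np.zeros_like(m);k[y0:y1,x0:x1]=m[y0:y1,x0:x1]
    k=cv2.morphologyEx(k,cv2.MORPH_OPEN,np.ones((3,3)));ys,xs=np.nonzero(k);h=cv2.convexHull(np.c_[xs,ys].astype(np.float32))[:,0];print(f,cen(h),rect(f,h,.032))
E
```

```text
sc3 (382.7764444444444, 267.19466666666665) (array([508. , 222.5]), array([48.6, 97.7]), -11.3)
s3 (265.8072787427626, 203.84449958643506) (array([512.9, 215. ]), array([45.9, 75.6]), -12.2)
(array([0.51529248, 0.22057885, 0.05905638]), [np.float64(0.001036058669523827), np.float64(0.0010360586695239988)])
sc3 (368.22715601872824, 312.389065095907) (array([650.1, 195.2]), array([ 69.8, 138.7]), 78.4)
s3 (313.2020812353138, 203.80093991272238) (array([642.3, 187.7]), array([ 69.6, 137. ]), 78.0)
```

```bash
python3 -m crank '[[0,0,0,-0.3,0],[0,0,0,-0.5,0],[0,0,0,-0.5,0],[0,0,0,-0.35,0],[0,0,0,-0.18,0]]' >/dev/null
python3 -m crank '[[0,0,0,0,0],[0,0,0,0,0],[0,0,0,0,0],[0,0,0,0,0],[0,0,0,0,0]]'
python3 - <<'E'
from h import *
snap('side','s4');snap('scene','sc4')
a=cv2.imread('pics/sc4.png')[230:350,290:410];b=cv2.imread('pics/s4.png')[140:260,210:350]
cv2.imwrite('pics/c4.png',np.hstack([cv2.resize(a,(370,370),interpolation=0),cv2.resize(b,(430,370),interpolation=0)]))
E
```

```text
t: 8.73
eef_pos: [0.4176, 0.2398, 0.04]
tcp_rot: [[-0.982, 0.191, 0.001], [0.191, 0.982, 0.001], [-0.001, 0.001, -1.0]]
wrist_force: [-0.0, -0.3, -1.3]
width: 0.0173
finger_force: 60.4
```

View pics/c4.png

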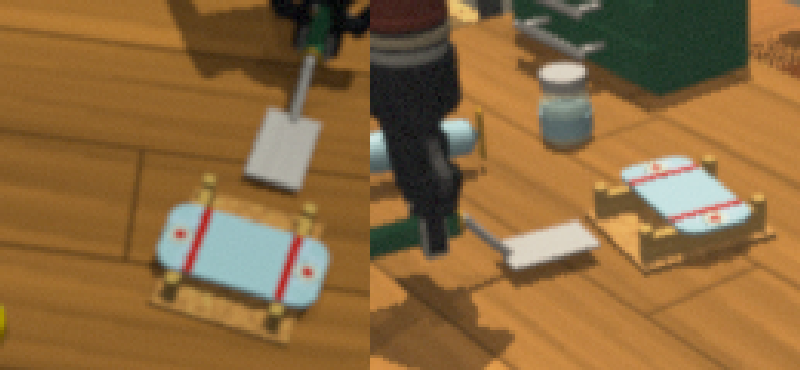

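The crops show the blade level at about pixel (382,278) in the scene view, now low and lined up with the gap between the rails. I'll insert it along -11°.

```bash
python3 -m crank '[[0,0.2,-0.04,0,0],[0,0.4,-0.08,0,0],[0,0.4,-0.08,0,0],[0,0.4,-0.08,0,0],[0,0.4,-0.08,0,0]]'
python3 -m crank '[[0,0.4,-0.08,0,0],[0,0.4,-0.08,0,0],[0,0.4,-0.08,0,0],[0,0.4,-0.08,0,0],[0,0.4,-0.08,0,0]]'
python3 -m crank '[[0,0.4,-0.08,0,0],[0,0.4,-0.08,0,0],[0,0.4,-0.08,0,0],[0,0.2,-0.04,0,0],[0,0,0,0,0]]' >/dev/null
python3 -m crank '[[0,0,0,0,0],[0,0,0,0,0],[0,0,0,0,0],[0,0,0,0,0],[0,0,0,0,0]]'
python3 - <<'E'
from h import *
for n,f in [('side','s5'),('scene','sc5')]:
    snap(n,f)
B=((80,15,110),(115,140,255))
for f,bb in [('sc5',(335,285,400,335)),('s5',(290,185,340,220))]:
    m=cv2.inRange(cv2.cvtColor(np.load(f'pics/{f}.npz')['px'],cv2.COLOR_RGB2HSV),*B);x0,y0,x1,y1=bb;k=np.zeros_like(m);k[y0:y1,x0:x1]=m[y0:y1,x0:x1]
    k=cv2.morphologyEx(k,cv2.MORPH_OPEN,np.ones((3,3)));ys,xs=np.nonzero(k);h=cv2.convexHull(np.c_[xs,ys].astype(np.float32))[:,0];print(f,cen(h),rect(f,h,.032))
E
```

```text
t: 9.25
eef_pos: [0.4637, 0.2302, 0.0395]
tcp_rot: [[-0.981, 0.192, 0.001], [0.192, 0.981, 0.0], [-0.001, 0.0, -1.0]]
wrist_force: [0.1, -0.2, -1.2]
width: 0.0173
finger_force: 60.4
t: 9.67
eef_pos: [0.5129, 0.2202, 0.0392]
tcp_rot: [[-0.982, 0.191, -0.0], [0.191, 0.982, -0.0], [0.0, -0.0, -1.0]]
wrist_force: [0.1, 0.4, -2.1]
width: 0.0171
finger_force: 60.4
t: 10.5
eef_pos: [0.5465, 0.2136, 0.0393]
tcp_rot: [[-0.982, 0.191, -0.0], [0.191, 0.982, -0.0], [0.0, -0.0, -1.0]]
wrist_force: [-0.1, 0.9, -0.8]
width: 0.0175
finger_force: 60.4
sc5 (368.24797287335986, 312.2484151555359) (array([648.6, 195.4]), array([ 73.8, 139.2]), 79.2)
s5 (313.15482148815477, 203.83616950283616) (array([642.1, 187.8]), array([ 70.1, 137. ]), 78.0)
```

```bash
python3 -m crank '[[0,0.05,0,0.1,0],[0,0,0,0.15,0],[0,0,0,0.1,0],[0,0,0,0.06,0],[0,0,0,0.06,0]]'
python3 -m crank '[[0,0,0,0.06,0],[0,0,0,0.08,0],[0,0,0,0.1,0],[0,0,0,0.15,0],[0,0,0,0.15,0]]'
python3 -m crank '[[0,0,0,0.2,0],[0,0,0,0.25,0],[0,0,0,0.3,0],[0,0,0,0.3,0],[0,0,0,0.3,0]]' >/dev/null
python3 -m crank '[[0,0,0,0.3,0],[0,0,0,0.2,0],[0,0,0,0.1,0],[0,0,0,0.05,0],[0,0,0,0,0]]' >/dev/null
python3 -m crank '[[0,0,0,0,0],[0,0,0,0,0],[0,0,0,0,0],[0,0,0,0,0],[0,0,0,0,0]]'
python3 - <<'E'
from h import *
for n,f in [('side','s6'),('scene','sc6')]: snap(n,f)
a=cv2.imread('pics/sc6.png')[230:350,290:410];b=cv2.imread('pics/s6.png')[120:260,210:350]
cv2.imwrite('pics/c6.png',np.hstack([cv2.resize(a,(400,400),interpolation=0),cv2.resize(b,(400,400),interpolation=0)]))
B=((80,15,110),(115,140,255))
for f,bb in [('sc6',(335,240,400,335)),('s6',(290,150,340,220))]:
    m=cv2.inRange(cv2.cvtColor(np.load(f'pics/{f}.npz')['px'],cv2.COLOR_RGB2HSV),*B);x0,y0,x1,y1=bb;k=np.zeros_like(m);k[y0:y1,x0:x1]=m[y0:y1,x0:x1]
    k=cv2.morphologyEx(k,cv2.MORPH_OPEN,np.ones((3,3)));ys,xs=np.nonzero(k);h=cv2.convexHull(np.c_[xs,ys].astype(np.float32))[:,0];print(f,cen(h),rect(f,h,.0965))
E
```

```text
t: 11.02
eef_pos: [0.5483, 0.2135, 0.0514]
tcp_rot: [[-0.982, 0.191, 0.0], [0.191, 0.982, 0.0], [-0.0, 0.0, -1.0]]
wrist_force: [0.6, -0.8, -2.7]
width: 0.0171
finger_force: 60.4
t: 11.43
eef_pos: [0.5481, 0.2134, 0.0648]
tcp_rot: [[-0.982, 0.191, -0.0], [0.191, 0.982, -0.0], [0.0, -0.0, -1.0]]
wrist_force: [0.3, 0.1, -2.2]
width: 0.017
finger_force: 60.3
t: 12.68
eef_pos: [0.548, 0.2134, 0.1142]
tcp_rot: [[-0.982, 0.191, -0.0], [0.191, 0.982, -0.0], [0.0, -0.0, -1.0]]
wrist_force: [-0.2, 0.1, -2.0]
width: 0.0174
finger_force: 60.3
sc6 (370.4956349206349, 297.1386243386243) (array([647.8, 195.2]), array([ 76.8, 139.2]), 77.5)
s6 (313.1343784994401, 181.46883165360208) (array([642.7, 187.9]), array([ 65.1, 136.3]), 80.0)
```

View pics/c6.png

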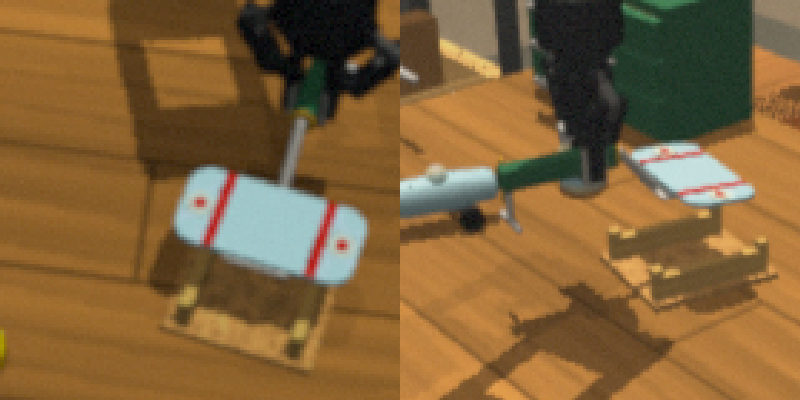

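The crops show the wing lifted clear and riding on the blade, at about pixel (370,297) in the scene view. Possibly pitched slightly nose-down, so I'll check via the handle in the wrist view.

```bash
python3 - <<'E'
from h import *
snap('wrist','w6')
for f in ['w3','w6']:
    px=np.load(f'pics/{f}.npz')['px'];hs=cv2.cvtColor(px,cv2.COLOR_RGB2HSV);m=cv2.inRange(hs,(50,62,20),(100,255,200));m[:,:250]=0;m[:,400:]=0
    c=max(cv2.findContours(m,0,2)[0],key=cv2.contourArea);x,y,w,h=cv2.boundingRect(c)
    k=m[y:y+h]; print(f,(x,y,w,h),[ (int(np.nonzero(m[r])[0].min()),int(np.nonzero(m[r])[0].max())) for r in (y+20,y+60,y+120,y+200)])
    g=hs[:,:,2].astype(int); s=hs[:,:,1]; print('foot rows',[(u,[int(r) for r in np.nonzero((s[90:150,u]<50)&(g[90:150,u]>120))[0][[0,-1]]+90] if ((s[90:150,u]<50)&(g[90:150,u]>120)).any() else None) for u in (280,284,362,368)])
B=((80,15,110),(115,140,255))
P={}
for f,bb in [('sc6',(335,240,400,335)),('s6',(290,150,340,220))]:
    m=cv2.inRange(cv2.cvtColor(np.load(f'pics/{f}.npz')['px'],cv2.COLOR_RGB2HSV),*((80,25,110),(115,140,255)));x0,y0,x1,y1=bb;k=np.zeros_like(m);k[y0:y1,x0:x1]=m[y0:y1,x0:x1]
    k=cv2.morphologyEx(k,cv2.MORPH_OPEN,np.ones((3,3)));ys,xs=np.nonzero(k);h=cv2.convexHull(np.c_[xs,ys].astype(np.float32))[:,0]
    print(f,rect(f,h,.0965))
E
```

```text
w3 (294, 96, 58, 302) [(295, 351), (296, 350), (295, 349), (298, 347)]
foot rows [(280, [117, 129]), (284, [117, 127]), (362, [117, 129]), (368, [117, 129])]
w6 (293, 96, 59, 302) [(294, 351), (294, 350), (296, 349), (303, 347)]
foot rows [(280, [117, 127]), (284, [117, 127]), (362, [117, 129]), (368, [117, 129])]
sc6 (array([647.9, 195.1]), array([ 76.8, 138.4]), 79.2)
s6 (array([639.7, 173.9]), array([ 66.2, 105.2]), 75.7)
```

```bash
python3 -m crank '[[0,0,-0.1,0,0],[0,0,-0.2,0,0],[0,0,-0.3,0,0],[0,0,-0.4,0,0],[0,0,-0.5,0,0]]' >/dev/null
python3 -m crank '[[0,0,-0.5,0,0.01],[0,0,-0.5,0,0.01],[0,0,-0.5,0,0.01],[0,0,-0.5,0,0.01],[0,0,-0.5,0,0.01]]' >/dev/null
python3 -m crank '[[0,0,-0.5,0,0.01],[0,0,-0.5,0,0.01],[0,0,-0.5,0,0.01],[0,0,-0.5,0,0.01],[0,0,-0.5,0,0.01]]'
python3 -m crank '[[0,0,-0.5,0,0.01],[0,0,-0.5,0,0.01],[0,0,-0.5,0,0.01],[0,0,-0.5,0,0.01],[0,0,-0.5,0,0.01]]' >/dev/null
python3 -m crank '[[0,0.02,-0.5,0,0.01],[0,0.02,-0.5,0,0.01],[0,0.02,-0.5,0,0.01],[0,0.02,-0.5,0,0.01],[0,0.02,-0.5,0,0.01]]' >/dev/null
python3 -m crank '[[0,0,-0.5,0,0.01],[0,0,-0.5,0,0.01],[0,0,-0.5,0,0.01],[0,0,-0.5,0,0.01],[0,0,-0.5,0,0.01]]' >/dev/null
python3 -m crank '[[0,0,-0.5,0,0],[0,0,-0.4,0,0],[0,0,-0.3,0,0],[0,0,-0.3,0,0],[0,0,-0.2,0,0]]' >/dev/null
python3 -m crank '[[0,0,-0.1,0,0],[0,0,0,0,0],[0,0,0,0,0],[0,0,0,0,0],[0,0,0,0,0]]' >/dev/null
python3 -m crank '[[0,0,0,0,0],[0,0,0,0,0],[0,0,0,0,0],[0,0,0,0,0],[0,0,0,0,0]]'
python3 - <<'E'
from h import *
for n,f in [('side','s7'),('scene','sc7')]: snap(n,f)
a=cv2.imread('pics/sc7.png')[220:340,160:280];b=cv2.imread('pics/s7.png')[180:310,350:480]
cv2.imwrite('pics/c7.png',np.hstack([cv2.resize(a,(400,400),interpolation=0),cv2.resize(b,(400,400),interpolation=0)]))
for f,bb in [('sc7',(170,240,280,325)),('s7',(360,190,475,290))]:
    m=cv2.inRange(cv2.cvtColor(np.load(f'pics/{f}.npz')['px'],cv2.COLOR_RGB2HSV),*((80,25,110),(115,140,255)));x0,y0,x1,y1=bb;k=np.zeros_like(m);k[y0:y1,x0:x1]=m[y0:y1,x0:x1]
    k=cv2.morphologyEx(k,cv2.MORPH_OPEN,np.ones((3,3)));ys,xs=np.nonzero(k);h=cv2.convexHull(np.c_[xs,ys].astype(np.float32))[:,0]
    print(f,len(xs),rect(f,h,.0945))
E
```

```text
t: 14.08
eef_pos: [0.5482, 0.0497, 0.1146]
tcp_rot: [[-0.984, 0.179, 0.0], [0.179, 0.984, -0.0], [-0.0, 0.0, -1.0]]
wrist_force: [-0.3, 0.1, -2.3]
width: 0.0167
finger_force: 60.3
t: 16.58
eef_pos: [0.5507, -0.1815, 0.1146]
tcp_rot: [[-0.987, 0.162, 0.0], [0.162, 0.987, -0.0], [-0.0, -0.0, -1.0]]
wrist_force: [0.4, -0.2, -1.4]
width: 0.0173
finger_force: 60.3
sc7 879 (array([ 649.7, -195.6]), array([ 75.7, 142.4]), 79.8)
s7 60 (array([ 621. , -220.3]), array([17.6, 79.5]), 83.4)
```

View pics/c7.png

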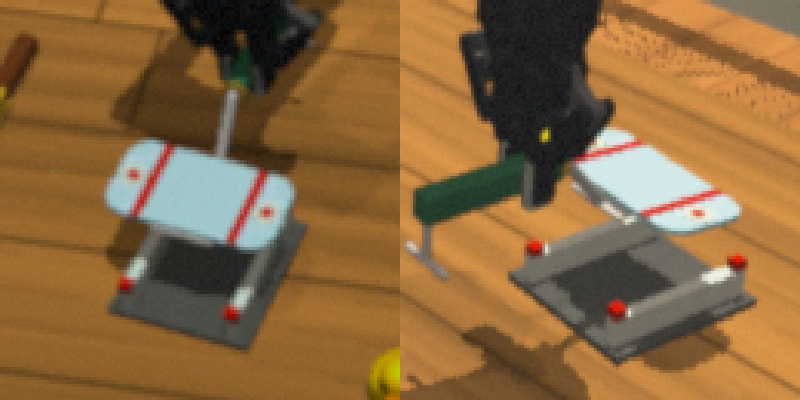

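The crops show the wing riding level above the stand, centred within a few mm and parallel to the rails' cross direction. I'll lower it gently.

```bash
python3 -m crank '[[0,0.08,-0.06,-0.1,0],[0,0,0,-0.2,0],[0,0,0,-0.3,0],[0,0,0,-0.35,0],[0,0,0,-0.35,0]]' >/dev/null
python3 -m crank '[[0,0,0,-0.3,0],[0,0,0,-0.25,0],[0,0,0,-0.15,0],[0,0,0,-0.1,0],[0,0,0,-0.05,0]]' >/dev/null
python3 -m crank '[[0,0,0,0,0],[0,0,0,0,0],[0,0,0,0,0],[0,0,0,0,0],[0,0,0,0,0]]'
python3 - <<'E'
from h import *
for n,f in [('side','s8'),('scene','sc8')]: snap(n,f)
a=cv2.imread('pics/sc8.png')[220:340,160:280];b=cv2.imread('pics/s8.png')[180:310,350:480]
cv2.imwrite('pics/c8.png',np.hstack([cv2.resize(a,(400,400),interpolation=0),cv2.resize(b,(400,400),interpolation=0)]))
for f,bb in [('sc8',(170,240,280,325))]:
    m=cv2.inRange(cv2.cvtColor(np.load(f'pics/{f}.npz')['px'],cv2.COLOR_RGB2HSV),*((80,25,110),(115,140,255)));x0,y0,x1,y1=bb;k=np.zeros_like(m);k[y0:y1,x0:x1]=m[y0:y1,x0:x1]
    k=cv2.morphologyEx(k,cv2.MORPH_OPEN,np.ones((3,3)));ys,xs=np.nonzero(k);h=cv2.convexHull(np.c_[xs,ys].astype(np.float32))[:,0]
    print(f,len(xs),rect(f,h,.044))
E
```

```text
t: 17.93
eef_pos: [0.553, -0.1831, 0.0612]
tcp_rot: [[-0.987, 0.162, 0.001], [0.162, 0.987, -0.0], [-0.001, -0.0, -1.0]]
wrist_force: [0.0, 0.6, -1.8]
width: 0.0171
finger_force: 60.3
sc8 856 (array([ 654. , -196.8]), array([ 76.1, 140.8]), 79.7)
```

View pics/c8.png

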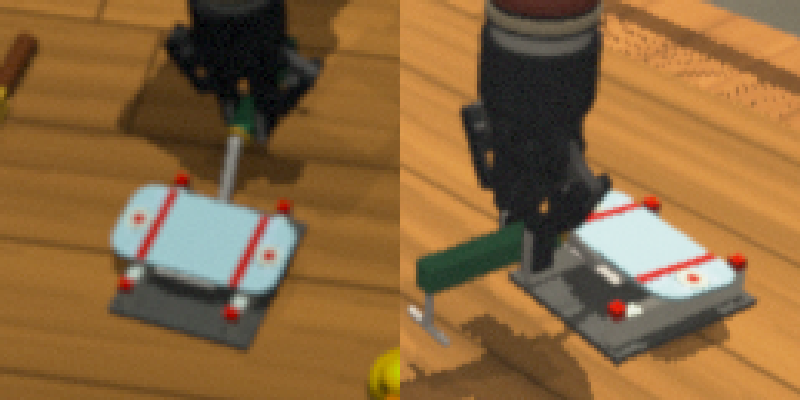

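The crops show the wing just above the rails, between the red lips, with both tips overhanging. Next I'll set it down and draw the blade out.

```bash
python3 -m crank '[[0,0,0,-0.1,0],[0,0,0,-0.1,0],[0,0,0,-0.06,0],[0,0,0,-0.06,0],[0,0,0,-0.06,0]]'
python3 -m crank '[[0,0,0,-0.06,0],[0,0,0,-0.06,0],[0,0,0,-0.08,0],[0,0,0,-0.1,0],[0,0,0,-0.1,0]]'
python3 -m crank '[[0,0,0,-0.09,0],[0,0,0,0,0],[0,0,0,0,0],[0,0,0,0,0],[0,0,0,0,0]]'
python3 - <<'E'
from h import *
snap('scene','sc9')
for f,bb in [('sc9',(170,240,280,325))]:
    m=cv2.inRange(cv2.cvtColor(np.load(f'pics/{f}.npz')['px'],cv2.COLOR_RGB2HSV),*((80,25,110),(115,140,255)));x0,y0,x1,y1=bb;k=np.zeros_like(m);k[y0:y1,x0:x1]=m[y0:y1,x0:x1]
    k=cv2.morphologyEx(k,cv2.MORPH_OPEN,np.ones((3,3)));ys,xs=np.nonzero(k);h=cv2.convexHull(np.c_[xs,ys].astype(np.float32))[:,0]
    print(f,len(xs),rect(f,h,.032))
E
```

```text
t: 18.45
eef_pos: [0.5525, -0.1829, 0.0509]
tcp_rot: [[-0.987, 0.162, -0.0], [0.162, 0.987, 0.0], [0.0, 0.0, -1.0]]
wrist_force: [-0.2, 0.0, -1.9]
width: 0.0174
finger_force: 60.3
t: 18.87
eef_pos: [0.5531, -0.1832, 0.0413]
tcp_rot: [[-0.987, 0.162, 0.001], [0.162, 0.987, -0.0], [-0.001, -0.0, -1.0]]
wrist_force: [-0.2, -0.4, -2.3]
width: 0.0174
finger_force: 60.3
t: 19.28
eef_pos: [0.5529, -0.1831, 0.0392]
tcp_rot: [[-0.987, 0.162, 0.0], [0.162, 0.987, -0.0], [-0.0, -0.0, -1.0]]
wrist_force: [0.2, -0.4, -1.9]
width: 0.0176
finger_force: 60.3
sc9 814 (array([ 653.9, -196.5]), array([ 74.5, 139.1]), 80.6)
```

```bash
python3 -m crank '[[0,-0.2,0.033,0,0],[0,-0.4,0.065,0,0],[0,-0.4,0.065,0,0],[0,-0.4,0.065,0,0],[0,-0.4,0.065,0,0]]'
python3 -m crank '[[0,-0.4,0.065,0,0],[0,-0.4,0.065,0,0],[0,-0.4,0.065,0,0],[0,-0.4,0.065,0,0],[0,-0.4,0.065,0,0]]' >/dev/null
python3 -m crank '[[0,-0.4,0.065,0,0],[0,-0.4,0.065,0,0],[0,-0.4,0.065,0,0],[0,-0.2,0.033,0,0],[0,0,0,0,0]]' >/dev/null
python3 -m crank '[[0,0,0,0,0],[0,0,0,0,0],[0,0,0,0,0],[0,0,0,0,0],[0,0,0,0,0]]'
python3 - <<'E'
from h import *
snap('scene','sc10');snap('side','s10')
for f,bb in [('sc10',(170,255,280,325)),('s10',(360,220,475,290))]:
    m=cv2.inRange(cv2.cvtColor(np.load(f'pics/{f}.npz')['px'],cv2.COLOR_RGB2HSV),*((80,25,110),(115,140,255)));x0,y0,x1,y1=bb;k=np.zeros_like(m);k[y0:y1,x0:x1]=m[y0:y1,x0:x1]
    k=cv2.morphologyEx(k,cv2.MORPH_OPEN,np.ones((3,3)));ys,xs=np.nonzero(k);h=cv2.convexHull(np.c_[xs,ys].astype(np.float32))[:,0]
    print(f,len(xs),rect(f,h,.032))
print('turq',onz('scene0',232,207,0),onz('scene0',205,163,.04),'vise',onz('scene0',168,235,.03))
E
```

```text
t: 19.75
eef_pos: [0.506, -0.1752, 0.0388]
tcp_rot: [[-0.987, 0.162, -0.001], [0.162, 0.987, 0.0], [0.001, 0.0, -1.0]]
wrist_force: [-0.0, 0.4, -1.5]
width: 0.0174
finger_force: 60.3
t: 21.0
eef_pos: [0.4231, -0.162, 0.0391]
tcp_rot: [[-0.987, 0.161, 0.0], [0.161, 0.987, -0.0], [-0.0, -0.0, -1.0]]
wrist_force: [-0.2, -0.3, -1.7]
width: 0.0173
finger_force: 60.4
sc10 810 (array([ 653.4, -197. ]), array([ 73.7, 140.2]), 80.6)
s10 80 (array([ 624.9, -209.9]), array([59.9, 87.9]), 37.5)
turq [ 0.3011928  -0.25489568  0.        ] [ 0.15959362 -0.37449309  0.04      ] vise [ 0.47237214 -0.40132012  0.03      ]
```

```bash
python3 -m crank '[[0,-0.1,0.3,0,0],[0,-0.1,0.6,0,0],[0,-0.1,0.8,0,0],[0,-0.1,0.8,0,0],[0,0,0.6,0,0]]' >/dev/null
python3 -m crank '[[0,0,0.4,0,0],[0,0,0.1,0,0],[0,0,0,0,0],[0,0,0,-0.1,0],[0,0,0,-0.1,0]]' >/dev/null
python3 -m crank '[[0,0,0,-0.1,0],[0,0,0,-0.1,0],[0,0,0,-0.06,0],[0,0,0,0,0],[0,0,0,0,0]]' >/dev/null
python3 -m crank '[[0,0,0,0,0],[0,0,0,0,0],[0,0,0,0,0],[0,0,0,0,0],[0,0,0,0,0]]'
```

```text
t: 22.77
eef_pos: [0.4128, -0.0718, 0.0276]
tcp_rot: [[-0.987, 0.162, 0.0], [0.162, 0.987, -0.0], [-0.0, -0.0, -1.0]]
wrist_force: [0.0, 0.8, -2.0]
width: 0.0172
finger_force: 60.4
```

```bash
python3 -m crank '[[0,0,0,-0.04,0],[0,0,0,-0.04,0],[0,0,0,-0.01,0],[0,0,0,0,0],[0,0,0,0,0]]'
python3 -m crank '[[0,0,0,0,0],[0,0,0,0,0],[0.3,0,0,0,0],[0.5,0,0,0,0],[0.8,0,0,0,0]]'
python3 -m crank '[[0.8,0,0,0,0],[0.8,0,0,0,0],[0.8,0,0,0,0],[0.8,0,0,0,0],[0.8,0,0,0,0]]'
```

```text
t: 23.18
eef_pos: [0.4125, -0.0718, 0.0253]
tcp_rot: [[-0.987, 0.162, -0.001], [0.162, 0.987, 0.0], [0.001, 0.0, -1.0]]
wrist_force: [-0.7, 0.4, 0.0]
width: 0.017
finger_force: 60.7
t: 23.6
eef_pos: [0.4131, -0.072, 0.0255]
tcp_rot: [[-0.987, 0.162, 0.001], [0.162, 0.987, -0.0], [-0.001, -0.0, -1.0]]
wrist_force: [-0.5, -0.3, -0.0]
width: 0.0487
finger_force: 0.0
t: 24.02
eef_pos: [0.4127, -0.0719, 0.0253]
tcp_rot: [[-0.987, 0.162, 0.0], [0.162, 0.987, 0.0], [-0.0, 0.0, -1.0]]
wrist_force: [0.0, -0.0, 0.5]
width: 0.0687
finger_force: 0.0
```

Released. I'll rise straight up, then take a final look.

```bash
python3 -m crank '[[0.8,0,0,0.2,0],[0.8,0,0,0.5,0],[0.8,0,0,0.8,0],[0.8,0,0,1,0],[0.8,0,0,1,0]]' >/dev/null
python3 -m crank '[[0.8,0,0,1,0],[0.8,0,0,1,0],[0.8,0,0,1,0],[0.8,-0.3,0,1,0],[0.8,-0.2,0,0.5,0]]' >/dev/null
python3 -m crank '[[0.8,0,0,0,0],[0.8,0,0,0,0],[0.8,0,0,0,0],[0.8,0,0,0,0],[0.8,0,0,0,0]]'
python3 - <<'E'
from h import *
snap('scene','sc11');snap('side','s11')
a=cv2.imread('pics/sc11.png')[190:340,170:420];b=cv2.imread('pics/s11.png')[160:310,260:480]
cv2.imwrite('pics/c11.png',np.vstack([cv2.resize(a,(480,290)),cv2.resize(b,(480,310))]))
E
```

```text
t: 25.27
eef_pos: [0.3994, -0.0715, 0.2237]
tcp_rot: [[-0.987, 0.162, -0.003], [0.162, 0.987, 0.001], [0.003, 0.001, -1.0]]
wrist_force: [1.0, 0.3, 1.3]
width: 0.0683
finger_force: 0.0
```

View pics/c11.png

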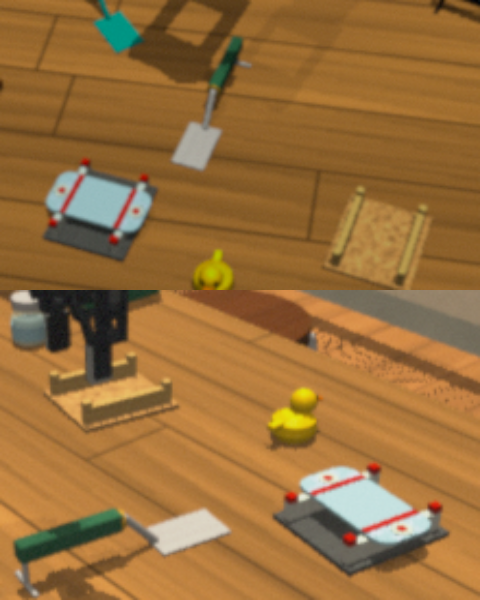

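The wing is flat across both chromed rails between the red lips, with both tips overhanging. The spatula stands on its blade and foot on the bare bench, and the rack is empty.

```bash
python3 -c "
from rig import manip
print(manip.sign_off())"
```

```text
the job is handed in; nothing more can be done
None
```

The wing is across both rails of the curing stand, flat between the red lips with both tips overhanging, the spatula is back on the bare bench on its blade and foot, and the job was handed in at about 25 s.

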